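# Set the plate-sizing gauge to the blue click stop

### The job

Set the plate gauge for the blue-tagged size: with the fingertips, push the orange stop along its rail until it clicks into the notch beside the blue tag, and leave it seated there. Only push it by its sides: do not pinch it, do not touch or pull its black knob, and leave the crockery and other things around it where they are.

Things in the scene. Friction and masses are not known exactly. Their poses are not given: they have to be found in the camera images.
- gauge: Plate-sizing gauge, fixed: white board 200 (x) x 370 (y) x 12 mm, a wooden fence 32 mm high at its -y end. Origin: centre of the board's underside, on the bench. An aluminium rail, 30 mm wide, runs along y at x = +45 mm, from y = -165 to +165 mm, its flat top 32 mm above the bench. Four V notches (click stops), 12 mm wide, cross it at y = -92.5, -32.5, +32.5 and +92.5 mm.
- stop (a joint): Slide of the orange stop, 0 to 0.240 m, growing to the gauge's +y; 0.120 at the gauge's y = 0. Starts between the two middle notches. Slides with 1 to 2 N and stays where left. Within 2 mm of a notch its sprung plunger drops in: the push force dips, and when let go the stop centres itself. Pushing it out takes 5 to 9 N, then it runs free.
- stop_center (a point): Centre of the orange stop, a block 40 mm across the rail (gauge x), 32 mm along it (gauge y) and 40 mm high, with a black index line; axes as the gauge's. Its underside is 33.5 mm, this point 53.5 mm, its top 73.5 mm above the bench. Push on its flat +y or -y side.
- plunger (a joint): Height of the stop's sprung plunger (m): about -0.0003 on the rail's flat, about -0.0034 when dropped into a notch, positive if pulled up.
- knob_top (a point): Top centre of the plunger's black pull-knob, 16 mm across and 10 mm high, on the middle of the stop's top; 87 mm above the bench. Not to be touched.
- tag_blue: Blue tag, 20 x 30 x 12 mm, fixed on the board beside the rail (38 mm from its centre line, on the gauge's +x side), its pointed side exactly level with one notch. Origin: centre of its underside, 12 mm above the bench; axes as the gauge's. Which tag is at which notch varies.
- tag_pink: Pink tag, 20 x 30 x 12 mm, fixed on the board beside the rail (38 mm from its centre line, on the gauge's +x side), its pointed side exactly level with one notch. Origin: centre of its underside, 12 mm above the bench; axes as the gauge's. Which tag is at which notch varies.
- tag_green: Green tag, 20 x 30 x 12 mm, fixed on the board beside the rail (38 mm from its centre line, on the gauge's +x side), its pointed side exactly level with one notch. Origin: centre of its underside, 12 mm above the bench; axes as the gauge's. Which tag is at which notch varies.
- tag_yellow: Yellow tag, 20 x 30 x 12 mm, fixed on the board beside the rail (38 mm from its centre line, on the gauge's +x side), its pointed side exactly level with one notch. Origin: centre of its underside, 12 mm above the bench; axes as the gauge's. Which tag is at which notch varies.
- saucer: Bystander: cream saucer with wavy blue rim, 124 mm across, 18 mm high; origin at the centre of its underside.
- teacup: Bystander: cream teacup with blue rim and handle, 80 mm across, 66 mm high; origin at the centre of its underside.
- mug: Bystander: mint mug, 72 mm across, 85 mm high; origin at the centre of its underside.
- bowl: Bystander: pink bowl, 110 mm across, 50 mm high; origin at the centre of its underside.
- phone: Bystander: black phone lying flat, 72 x 150 x 10 mm; origin at the centre of its underside.
- marker: Bystander: white marker pen with blue cap, lying, 125 mm long, 16 mm high; origin at the centre of its underside.
- tape: Bystander: yellow tape measure, 65 x 30 x 60 mm high; origin at the centre of its underside.

How it is judged:
At the end, for the whole second after the job is handed in: The stop's centre is within 3 mm, along the rail, of the blue tag's, its plunger has dropped at least 1.8 mm into the notch, it is at rest, and every bystander is within 20 mm of where it began (y of stop_center in the frame of tag_blue between -0.003 and 0.003 m and value of joint plunger below -0.0018 m and velocity of joint stop between -0.005 and 0.005 m/s and distance of each of saucer, teacup, mug, bowl, phone, marker, tape from where it was at the start of the episode below 0.02 m); the robot touches nothing.
It fails at once if the stop is pinched: fingers press on two opposite sides of it at once (contact force between each of stop_c0, stop_c1 and the fingers above 0.5 N or contact force between each of stop_c2, stop_c3 and the fingers above 0.5 N).
It fails at once if the black pull-knob is touched or pulled up (contact force between plunger and the fingers above 1 N or value of joint plunger above 0.004 m).
It fails at once if a bystander is pushed more than 20 mm, carried or knocked over (not (distance of saucer from where it was at the start of the episode below 0.02 m) or not (distance of teacup from where it was at the start of the episode below 0.02 m) or not (distance of mug from where it was at the start of the episode below 0.02 m) or not (distance of bowl from where it was at the start of the episode below 0.02 m) or not (distance of phone from where it was at the start of the episode below 0.02 m) or not (distance of marker from where it was at the start of the episode below 0.02 m) or not (distance of tape from where it was at the start of the episode below 0.02 m) or angle between any of saucer, teacup, mug, bowl, phone, marker, tape's own z axis and vertical above 0.35 rad).
It also fails if it takes over 38 s, if anything falls off the work surface, if the arm or the gripper's body presses on something with over 40 N, if the wrist force passes 120 N, or if a joint passes its speed limit or range.

### The arm

A 6-joint arm with a two-finger parallel gripper is mounted at the origin on the work surface. World frame = base frame: x ahead of the robot, y to its left, z up, the work surface at z = 0. Lengths are in m, angles in rad, forces in N, time in s.
With the tool pointing down it reaches from about 0.35 to 0.975 m from the base axis. Payload 4.9 kg.
Tool frame: the origin (TCP) lies midway between the tips of the shut fingers; the grasp point (between the pads) lies 19 mm behind it; z points along the fingers, y is the line along which they close (so a half turn about z gives the same grasp; the last joint's range is limited). The gripper opens to 85 mm and grips with 20 to 120 N. Pads are 22 mm wide; open, the fingers measure 114 mm over their backs; the gripper's body (76 mm by 85 mm) begins 54 mm behind the grasp point. The pads swing forward as they close: fully open they stand 13 mm farther back than shut.
Start: joints at [-1.462, 0.053, 1.613, -0, 1.476, -0.119], TCP at [0.141, -0.609, 0.231] pointing down, gripper open.
Joint ranges: [-3.01, 3.01], [-1.01, 2.22], [0.06, 2.58], [-1.02, 4.17], [0.09, 2.62], [-3.14, 3.14]. Speed limits (rad/s): [2.57, 2.57, 3.14, 3.14, 3.14, 3.14].

### API

Orientations are given as a unit quaternion [w, x, y, z].
In Python, from plant import state, grab_frame, job_done, cut_out, place_of gives the robot as it stands.
- The arm moves only by the tool jog_arm, never from a script. Its argument "motion" is text: rows parted by semicolons, each of 7 numbers parted by spaces: the opening in per cent of the stroke, from 0 (shut) to 100 (fully open), then the shift along the tool's x, y, z as a fraction of full scale, then the turn, a rotation vector about the tool's x, y, z as a fraction of full scale. A call has exactly 5 rows; each row is the pose to reach, as a shift and turn from the pose commanded when the call began, along the tool's axes at that moment; what a row does not reach only later rows make up. Full scale, the value 1, is 50 cm for a shift and 1.5 rad for a turn. A row lasts 1/8 s, in which the tool goes at most 62.5 mm and 10.7 degrees, less where a joint would pass 70% of its speed; a pose out of reach is approached as far as the arm can. A call with a number of a shift or a turn outside -1 to 1 is refused whole. A call with a gripper value outside its range is refused whole. The fingers move at their own pace and stop on an object; the grip force is fixed at half the most. Time passes only in rows, so rows that repeat a pose let the fingers close, or fill a call up. It gives the time, the measured TCP pose, the force, the opening and the grip force at its end, in the units of the state.
- state(): the state, without advancing time (a new reading comes with each control period).
- grab_frame(name): name is "side" or "top" or "wrist"; returns a dict with "color" (384x512x3 uint8, red, green, blue), "range_z" (384x512 float32, m along the optical axis (not along the pixel's ray), 0 where there is no reading), "intrinsics" (3x3 intrinsics, pixels), "k1" (the pictures are not rectified: a ray, as slopes to the right and down, at radius r is drawn at 1 + k1 r^2 times it, then the intrinsics apply), "world_from_camera" (4x4, takes a point from camera to world coordinates). Camera axes: x right, y up, looking along -z (the intrinsics and any distortion apply to the point x, -y, -z); pixel columns grow to the right and rows downward; lengths in m; the calibration is good to about 2 mm. A picture is of the moment at which its call begins.
- job_done(): hands the job in; it is judged then, once.
Trained networks look in the newest picture that a camera, given by its name, has taken for a name from the list of things; names that differ only in an ending like _2 or _b are one class to them, and where a whole thing is asked for, a point or a joint stands for the part that bears it (a point fixed in the world has none). Each returns a list of dicts, best first, with "p" (0 to 1); they miss things now and then, are a little off and sometimes report something else, mostly with a low value. They report only what shows in the picture. A call takes as long as a camera call.
- cut_out(camera, thing): "pixels" (384x512 bool, what is visible of it).
- place_of(camera, thing): "at" ([x, y, z] in m, in world coordinates, good to about 4 mm: a listed point, or the origin of a listed thing).
The state is a dict: "time": time; "joint_pos": joint angles; "joint_vel": joint speeds; "joint_efforts": joint torques, N m; "tool_pos": TCP position; "tool_rot": TCP orientation; "contact_force": force on the tool from outside, world axes, zero at the start; "ft_torque": the same for the moment, N m; "gripper_width": opening from 0.0 (shut) to 1.0 (fully open); "grasp_force": force on a finger pad.
Only numpy, scipy, OpenCV 4.12 (cv2) and the standard library are available. Lean on these libraries where they do the work, as an engineer would, in place of code of your own. Each camera call takes 0.05 s, during which the arm holds its last target. There are 200 camera calls.

## Working session

There is one attempt and no reset: what is moved stays moved. The work goes in short steps, Python scripts to look and compute and a tool call to move; the robot and the scene stay as the last step left them, time stands still between calls to the robot, and variables do not carry over. Pictures are saved under pics/ and viewed, at most 10 in all, crops included, and the job is handed in when it is done.

Besides the shell and the picture viewer there is one more tool, called after "Request:" as name(argument=value, ...) on one line, values as JSON. jog_arm: Moves the arm, as the interface text tells. Shift numbers are shares of 50 cm and turn numbers shares of 1.5 rad, none past 1 either way. Its arguments: {"type":"object","properties":{"motion":{"type":"string"}},"required":["motion"]}

```bash
mkdir -p pics
python3 - <<'E'
from plant import *
import cv2,numpy as np
s=state();print(s['time'],s['tool_pos'],s['tool_rot'],s['gripper_width'])
for c in ['top','side']:
    f=grab_frame(c);cv2.imwrite(f'pics/{c}0.png',f['color'][:,:,::-1])
    for t in ['gauge','stop_center','knob_top','tag_blue','tag_pink','tag_green','tag_yellow']+(['saucer','teacup','mug','bowl','phone','marker','tape'] if c=='top' else []):
        print(c,t,[(np.round(d['at'],4).tolist(),round(d['p'],2)) for d in place_of(c,t)[:2]])
E
python3 -c "
import cv2,numpy as np
a=cv2.imread('pics/top0.png');b=cv2.imread('pics/side0.png')
cv2.imwrite('pics/top0b.png',cv2.resize(a,(800,600)))"
```

```text
0.0 [ 0.14106355 -0.60822904  0.23006243] [-1.03471737e-03  9.93522633e-01  1.13629689e-01  2.39443827e-07] 0.9978551325071028
top gauge [([0.5133, -0.0599, -0.0021], 0.71), ([0.5665, -0.0474, 0.0926], 0.42)]
top stop_center [([0.5613, -0.0511, 0.0552], 0.73), ([0.3589, 0.0588, 0.0022], 0.17)]
top knob_top [([0.5666, -0.0488, 0.0893], 0.45)]
top tag_blue [([0.5618, -0.0514, 0.0519], 0.48), ([0.5947, -0.104, 0.0103], 0.38)]
top tag_pink [([0.5849, -0.1621, 0.0089], 0.5), ([0.4716, -0.0726, 0.012], 0.2)]
top tag_green [([0.6069, 0.0187, 0.0116], 0.57)]
top tag_yellow [([0.5995, -0.0397, 0.0153], 0.4)]
top saucer [([0.4979, 0.2304, -0.0034], 0.79), ([0.693, -0.1554, -0.0007], 0.22)]
top teacup [([0.4731, -0.0761, 0.0128], 0.86)]
top mug [([0.3575, 0.0595, 0.0031], 0.8), ([0.5831, -0.1638, 0.0087], 0.18)]
top bowl [([0.6938, -0.1538, 0.0047], 0.64)]
top phone [([0.562, -0.0529, 0.0549], 0.28), ([0.6952, -0.1536, 0.0002], 0.19)]
top marker [([0.6676, 0.005, 0.0009], 0.8)]
top tape []
side gauge [([0.5179, -0.0631, -0.003], 0.9)]
side stop_center [([0.5606, -0.0495, 0.0536], 0.55), ([0.6012, -0.0407, 0.013], 0.39)]
side knob_top [([0.5703, -0.0508, 0.0874], 0.47)]
side tag_blue [([0.5921, -0.1053, 0.0134], 0.4)]
side tag_pink [([0.5872, -0.1633, 0.0175], 0.54)]
side tag_green [([0.6625, 0.0031, -0.0018], 0.72), ([0.6079, 0.0256, 0.0104], 0.52)]
side tag_yellow [([0.602, -0.043, 0.0133], 0.62)]
```

View pics/top0b.png

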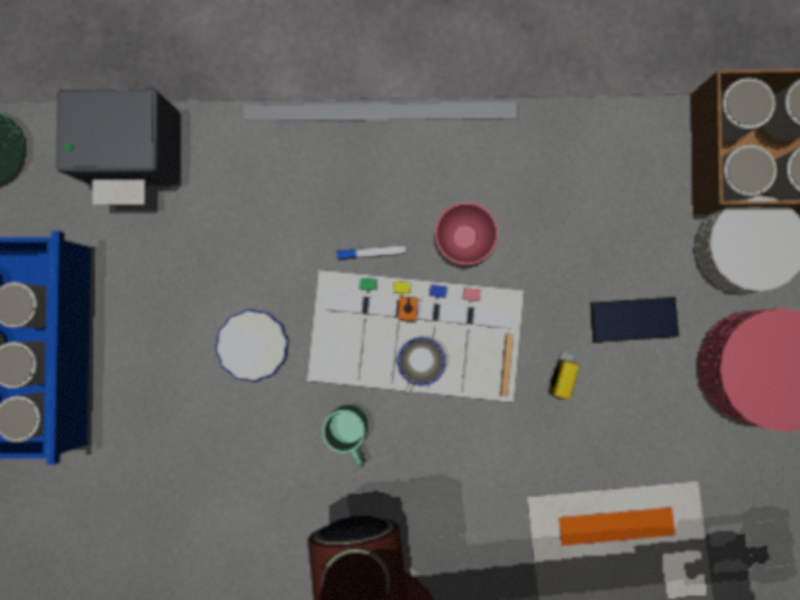

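View pics/side0.png

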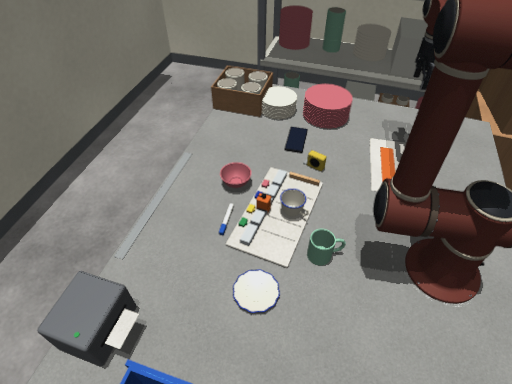

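The pictures show the gauge with the tags, from +y to −y, in the order green, yellow, blue, pink (top view: 368,285; 402,287; 438,291; 471,295). The stop sits at (408,309), between yellow and blue, so it needs a push of about 48 mm toward −y. I'll close the fingers, turn to line up with the gauge, and travel high.

Request:
jog_arm(motion="0 0.09 -0.08 0 0 0 0.05; 0 0.18 -0.16 0 0 0 0.1; 0 0.27 -0.24 0 0 0 0.15; 0 0.36 -0.32 0 0 0 0.2; 0 0.44 -0.39 0 0 0 0.225")

```text
time: 1.78
tool_pos: [0.3123, -0.3674, 0.2315]
tool_rot: [0.0, 0.998, -0.055, 0.0]
contact_force: [0.2, -0.9, -0.7]
gripper_width: 0.003
grasp_force: 0.0
```

```bash
cat > h.py <<'E'
from plant import *
import cv2,numpy as np
from scipy.spatial.transform import Rotation as R
def to_tool(target):
    s=state();q=s['tool_rot'];r=R.from_quat([q[1],q[2],q[3],q[0]])
    return r.inv().apply(np.array(target)-s['tool_pos'])/0.5
def pts(f,m):
    v,u=np.nonzero(m&(f['range_z']>0));z=f['range_z'][v,u];K=np.array(f['intrinsics'])
    p=cv2.undistortPoints(np.stack([u,v],1).astype(float)[:,None],K,np.array([f['k1'],0,0,0.]))[:,0]
    P=np.stack([p[:,0]*z,-p[:,1]*z,-z,np.ones_like(z)])
    return (np.array(f['world_from_camera'])@P)[:3].T
E
python3 - <<'E'
from h import *
s=state();print(s['time'],s['tool_pos'],s['tool_rot'],s['contact_force'],s['gripper_width'])
print(R.from_quat(np.roll(s['tool_rot'],-1)).as_matrix().round(3))
print(to_tool([0.566,-0.008,0.23]))
E
```

```text
1.775 [ 0.31234224 -0.3674367   0.23151944] [ 2.50711169e-04  9.98458687e-01 -5.54984166e-02  3.35406378e-04] [ 0.21155829 -0.94140076 -0.69237151] 0.002911443779202064
[[ 0.994 -0.111  0.001]
 [-0.111 -0.994 -0.001]
 [ 0.001  0.    -1.   ]]
[ 0.42451858 -0.77067006  0.00297788]
```

Request:
jog_arm(motion="0 0.06 -0.1 0 0 0 0; 0 0.12 -0.21 0 0 0 0; 0 0.17 -0.31 0 0 0 0; 0 0.23 -0.42 0 0 0 0; 0 0.28 -0.5 0 0 0 0")

```text
time: 2.4
tool_pos: [0.4789, -0.1339, 0.2317]
tool_rot: [0.0, 0.999, -0.054, 0.0]
contact_force: [-0.5, -1.1, 0.8]
gripper_width: 0.0
grasp_force: 0.0
```

Request:
jog_arm(motion="0 0.06 -0.1 0 0 0 0; 0 0.12 -0.2 0 0 0 0; 0 0.14 -0.26 0 0 0 0; 0 0.14 -0.26 0 0 0 0; 0 0.14 -0.26 0 0 0 0")

```text
time: 3.02
tool_pos: [0.5615, -0.0149, 0.2312]
tool_rot: [0.0, 0.998, -0.055, -0.0]
contact_force: [0.0, 0.2, -0.4]
gripper_width: 0.002
grasp_force: 0.0
```

```bash
cat > look.py <<'E'
from h import *
import sys
c=sys.argv[1];f=grab_frame(c);cv2.imwrite(f'pics/{sys.argv[2]}.png',f['color'][:,:,::-1])
s=state();print(s['time'],s['tool_pos'],s['contact_force'])
for t in ['gauge','stop_center','knob_top','tag_blue','tag_pink','tag_green','tag_yellow']:
    for d in place_of(c,t)[:2]: print(t,np.round(d['at'],4),round(d['p'],2))
    for d in cut_out(c,t)[:2]:
        p=pts(f,d['pixels']);
        if len(p): 
            zt=np.percentile(p[:,2],90);k=p[abs(p[:,2]-zt)<.004]
            v,u=np.nonzero(d['pixels'])
            print('   cut',round(d['p'],2),len(p),(int(u.mean()),int(v.mean())),'top c',k.mean(0).round(4),'min',k.min(0).round(4),'max',k.max(0).round(4))
E
python3 look.py wrist w1
```

```text
3.075 [ 0.5614331  -0.01525161  0.23129429] [-0.9768728  -0.19441406  0.32638264]
gauge [ 0.5156 -0.0617  0.0015] 0.93
   cut 0.79 42479 (299, 182) top c [ 0.5499 -0.0857  0.0317] min [ 0.4083 -0.2346  0.0282] max [0.5924 0.0969 0.0359]
   cut 0.62 81 (209, 294) top c [0.3902 0.0661 0.0123] min [0.3861 0.0576 0.0097] max [0.3927 0.0761 0.0163]
stop_center [ 0.5636 -0.0512  0.0546] 0.91
stop_center [ 0.5164 -0.0649  0.0011] 0.72
   cut 0.73 1641 (293, 165) top c [ 0.5624 -0.0513  0.0868] min [ 0.5546 -0.0593  0.0827] max [ 0.5696 -0.0435  0.0889]
knob_top [ 0.5635 -0.0536  0.0839] 0.83
   cut 0.58 249 (296, 173) top c [ 0.5624 -0.0513  0.0869] min [ 0.5548 -0.0593  0.0841] max [ 0.5693 -0.0435  0.0889]
tag_blue [ 0.5992 -0.103   0.0139] 0.86
tag_blue [ 0.6932 -0.1503  0.001 ] 0.43
   cut 0.58 603 (336, 124) top c [ 0.5943 -0.1039  0.0236] min [ 0.5805 -0.1194  0.0209] max [ 0.6054 -0.089   0.0265]
   cut 0.2 7407 (65, 231) top c [0.5009 0.2311 0.0154] min [0.4347 0.1645 0.0128] max [0.5631 0.2938 0.0199]
tag_pink [ 0.5908 -0.1661  0.0119] 0.56
tag_pink [ 0.6915 -0.1523  0.0051] 0.27
   cut 0.97 547 (391, 124) top c [ 0.588  -0.1631  0.0237] min [ 0.5746 -0.1775  0.0209] max [ 0.5993 -0.1485  0.0268]
   cut 0.6 286 (296, 173) top c [ 0.5622 -0.0513  0.0869] min [ 0.5546 -0.0593  0.0841] max [ 0.5693 -0.0435  0.0889]
tag_green [0.6077 0.0234 0.0132] 0.79
   cut 0.8 560 (219, 124) top c [0.6073 0.0196 0.0237] min [0.5953 0.0045 0.0209] max [0.618  0.0352 0.0261]
   cut 0.67 1755 (293, 165) top c [ 0.5624 -0.0513  0.0868] min [ 0.5546 -0.0593  0.0824] max [ 0.5696 -0.0435  0.0889]
tag_yellow [ 0.6003 -0.0401  0.0141] 0.97
   cut 0.75 593 (276, 124) top c [ 0.6012 -0.0397  0.0238] min [ 0.5876 -0.0551  0.0212] max [ 0.6123 -0.0241  0.0265]
```

View pics/w1.png

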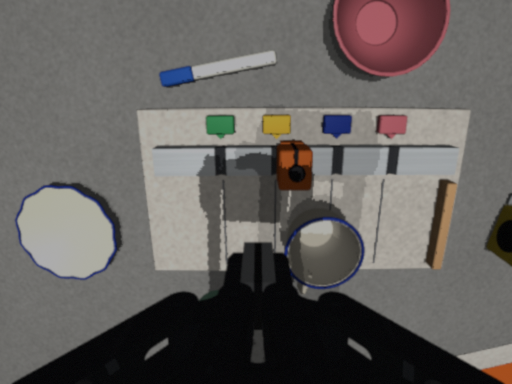

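The wrist view shows the stop at (294,165), between the yellow (276,124) and blue (336,124) tags. The way down on its +y side is clear. The blue notch is about 49 mm along −y from the stop.

Request:
jog_arm(motion="0 0.01 -0.018 0 0 0 0; 0 0.01 -0.018 0.1 0 0 0; 0 0.01 -0.018 0.2 0 0 0; 0 0.01 -0.018 0.3 0 0 0; 0 0.01 -0.018 0.36 0 0 0")

```text
time: 4.4
tool_pos: [0.5663, -0.0052, 0.0481]
tool_rot: [-0.0, 0.999, -0.055, -0.002]
contact_force: [-0.3, -0.4, -0.4]
gripper_width: -0.002
grasp_force: 0.0
```

```bash
python3 look.py wrist w2 | grep -A2 -E "^[0-9]|stop_c|knob|blue"
```

```text
4.45 [ 0.56377943 -0.00495443  0.04445229] [-3.34801842 -0.32474244 -1.61780443]
gauge [ 0.5118 -0.0641  0.0037] 0.81
   cut 0.56 73180 (293, 229) top c [ 0.5755 -0.0471  0.0428] min [ 0.4982 -0.0988  0.0388] max [ 0.5834 -0.034   0.0468]
stop_center [ 0.5659 -0.0515  0.0538] 0.63
   cut 0.77 8323 (358, 253) top c [ 0.5653 -0.0516  0.0858] min [ 0.5563 -0.059   0.0806] max [ 0.5705 -0.0438  0.0884]
knob_top [ 0.5611 -0.0535  0.086 ] 0.88
   cut 0.79 1209 (375, 294) top c [ 0.5648 -0.052   0.0865] min [ 0.5567 -0.059   0.0835] max [ 0.5705 -0.0442  0.0889]
tag_blue [ 0.5926 -0.1062  0.0114] 0.96
   cut 0.95 2391 (430, 167) top c [ 0.5946 -0.1035  0.0236] min [ 0.5793 -0.1196  0.0206] max [ 0.6056 -0.0886  0.0261]
tag_pink [ 0.5988 -0.0418  0.012 ] 0.66
```

View pics/w2.png

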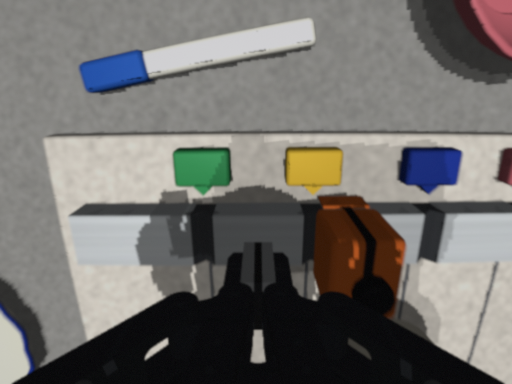

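Request:
jog_arm(motion="0 0 0.02 0 0 0 0; 0 0 0.04 0 0 0 0; 0 0 0.06 0 0 0 0; 0 0 0.08 0 0 0 0; 0 0 0.08 0 0 0 0")

```text
time: 5.78
tool_pos: [0.5631, -0.0473, 0.0513]
tool_rot: [0.001, 0.998, -0.055, -0.0]
contact_force: [0.4, 0.2, 0.3]
gripper_width: -0.0
grasp_force: 0.0
```

```bash
cat > m.py <<'E'
from h import *
import sys
from scipy.optimize import least_squares
s=state();print(s['time'],s['tool_pos'],s['contact_force'])
u=np.array([.105,.9945]);b=np.array([.5943,-.1039])
print('tcp along u rel blue',(s['tool_pos'][:2]-b)@u, 'across',(s['tool_pos'][:2]-b)@[.9945,-.105])
for c in ['wrist','top']:
    f=grab_frame(c)
    for t in ['knob_top','stop_center','tag_blue']:
        for d in cut_out(c,t)[:1]:
            p=pts(f,d['pixels'])
            if len(p):
                zt=np.percentile(p[:,2],90);k=p[abs(p[:,2]-zt)<.004];a=(k[:,:2]-b)@u
                print(c,t,round(d['p'],2),len(k),'along: mean %.4f mid %.4f'%(a.mean(),(a.min()+a.max())/2),'z',np.median(k[:,2]).round(4))
    if len(sys.argv)>1 and c=='wrist': cv2.imwrite(f'pics/{sys.argv[1]}.png',f['color'][:,:,::-1])
E
python3 m.py
```

```text
5.775 [ 0.56314986 -0.04727565  0.05131132] [0.42414813 0.21066822 0.2667442 ]
tcp along u rel blue 0.053042154239165515 across -0.03692436937963805
wrist knob_top 0.66 356 along: mean 0.0204 mid 0.0207 z 0.0859
wrist stop_center 0.89 3503 along: mean 0.0213 mid 0.0217 z 0.0733
wrist tag_blue 0.73 2052 along: mean -0.0001 mid -0.0004 z 0.0238
```

Request:
jog_arm(motion="0 0 0.007 0 0 0 0; 0 0 0.014 0 0 0 0; 0 0 0.021 0 0 0 0; 0 0 0.028 0 0 0 0; 0 0 0.032 0 0 0 0")

```text
time: 6.8
tool_pos: [0.5616, -0.0619, 0.0513]
tool_rot: [-0.0, 0.998, -0.055, 0.0]
contact_force: [1.5, 3.1, -0.5]
gripper_width: -0.0
grasp_force: 1.6
```

```bash
python3 m.py
```

```text
6.8 [ 0.56163625 -0.06187729  0.05132044] [ 1.52034854  3.08215427 -0.48500537]
tcp along u rel blue 0.03836189567025021 across -0.03689648344920647
wrist knob_top 0.59 360 along: mean 0.0092 mid 0.0087 z 0.0856
wrist stop_center 0.81 3349 along: mean 0.0085 mid 0.0080 z 0.0734
wrist tag_blue 0.63 2081 along: mean -0.0001 mid -0.0007 z 0.0238
```

Request:
jog_arm(motion="0 0 0.003 0 0 0 0; 0 0 0.006 0 0 0 0; 0 0 0.009 0 0 0 0; 0 0 0.012 0 0 0 0; 0 0 0.012 0 0 0 0")

```text
time: 7.82
tool_pos: [0.5609, -0.0683, 0.0513]
tool_rot: [0.0, 0.998, -0.055, -0.0]
contact_force: [-0.3, 0.3, 0.2]
gripper_width: 0.005
grasp_force: 0.0
```

```bash
python3 m.py
```

```text
7.825 [ 0.56087854 -0.0682514   0.05130661] [-0.25263144  0.29124971  0.21307593]
tcp along u rel blue 0.03194327654675218 across -0.0369807412293513
wrist knob_top 0.81 450 along: mean 0.0019 mid 0.0015 z 0.0844
wrist stop_center 0.83 1296 along: mean 0.0016 mid 0.0020 z 0.0741
wrist tag_blue 0.73 2072 along: mean -0.0003 mid -0.0007 z 0.0238
top knob_top 0.43 179 along: mean -0.2347 mid -0.2343 z 0.0596
top stop_center 0.63 177 along: mean -0.2348 mid -0.2343 z 0.0597
```

Request:
jog_arm(motion="0 0 0.001 0 0 0 0; 0 0 0.002 0 0 0 0; 0 0 0.003 0 0 0 0; 0 0 0.003 0 0 0 0; 0 0 0.003 0 0 0 0")

```text
time: 8.85
tool_pos: [0.5608, -0.0692, 0.0513]
tool_rot: [0.0, 0.998, -0.055, -0.0]
contact_force: [0.3, -0.3, 0.3]
gripper_width: 0.002
grasp_force: 0.0
```

```bash
python3 m.py w3
```

```text
8.85 [ 0.56075182 -0.06919753  0.05129665] [ 0.31507856 -0.32449272  0.26666907]
tcp along u rel blue 0.030989047060726457 across -0.03700742244306152
wrist knob_top 0.81 518 along: mean -0.0000 mid -0.0004 z 0.0832
wrist stop_center 0.6 2151 along: mean 0.0000 mid -0.0005 z 0.0738
wrist tag_blue 0.57 2063 along: mean -0.0003 mid -0.0007 z 0.0238
```

View pics/w3.png

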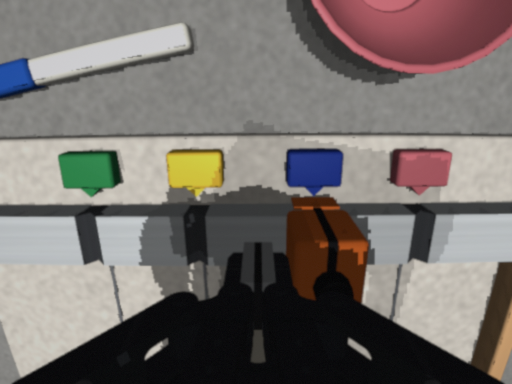

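The stop has moved level with the blue tag (index line at 320,210, tag point at 315,192). Its knob is about 3 mm lower and the push force is gone, so it has clicked in. Next I'll back off and lift.

Request:
jog_arm(motion="0 0 -0.02 0 0 0 0; 0 0 -0.04 0 0 0 0; 0 0 -0.04 -0.1 0 0 0; 0 0 -0.04 -0.2 0 0 0; 0 0 -0.04 -0.3 0 0 0")

```text
time: 9.88
tool_pos: [0.5628, -0.0484, 0.2028]
tool_rot: [-0.0, 0.999, -0.054, -0.0]
contact_force: [0.3, 0.1, -0.0]
gripper_width: -0.001
grasp_force: 0.0
```

```bash
python3 m.py w4
```

```text
9.875 [ 0.56278015 -0.04842805  0.20277748] [ 0.33658987  0.14989681 -0.01800726]
tcp along u rel blue 0.05185727285195107 across -0.03717104703054899
wrist knob_top 0.66 259 along: mean -0.0002 mid -0.0005 z 0.0838
wrist tag_blue 0.79 655 along: mean -0.0005 mid -0.0005 z 0.0238
```

View pics/w4.png

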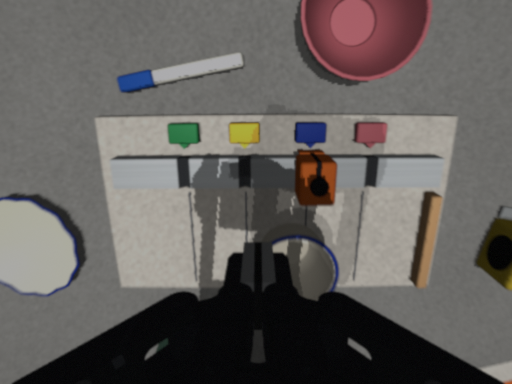

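The stop is seated beside the blue tag (stop at 316,178, tag at 311,132), 0.3 mm from level. The knob is 3 mm lower, the arm is clear and the crockery hasn't moved.

```bash
python3 -c "from plant import *;print(job_done())"
```

```text
the job is handed in; nothing more can be done
None
```

The orange stop is seated in the notch beside the blue tag (measured within 1 mm, plunger down about 3 mm), the arm is clear, and I handed the job in at about 10 s; no verdict was returned.

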